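Discharge a can capacitor and hold it against the leakage tester's sprung plunger

TASK

Take the blue-sleeved can capacitor and discharge it: keeping hold of it, press its foot squarely down on the round copper sprung pad until the pad is fully depressed, and keep it down for a moment. Then carry it upright to the leakage tester and press the bare band round its middle squarely against the level sprung plunger until the red collar meets its brass stop, and finish while still holding it there in the air, plunger fully home. Press gently, without ramming either spring, and leave everything else on the bench where it is.

Things in the scene. Friction and masses are not known exactly. Their poses are not given: they have to be found in the camera images.
- can_center (a point): centre (half-way up, on the axis) of the blue-sleeved can capacitor, an upright round metal can 50 mm in diameter and 70 mm tall, about 200 g, with a bare aluminium band 15 mm wide round its middle (a little below to a little above half-way up) and a top with a blue rim round a bare aluminium disc. z is its axis, up. It stands on the bench. A black-sleeved can of the same size stands near it and is not wanted.
- can: the same blue-sleeved can, origin at the centre of its foot, z up its axis
- discharger: discharge station, fixed: black box 110 x 100 x 44 mm tall with a yellow ring on top round the copper pad; origin at the centre of its underside, z up
- pad_top (a point): centre of the top face of the sprung copper pad of the discharge station, a level disc 64 mm in diameter standing 12 mm above the black box, 56 mm above the bench when up; it moves with the pad
- pad (a joint): how far the sprung pad is pressed down, in m: 0 up, 0.008 fully depressed on its hard stop; takes about 3 N to start it and 9 N to hold it fully down
- tester: leakage tester, fixed: grey upright housing 80 x 56 x 144 mm tall on an aluminium foot plate, with the plunger coming out of its front face roughly towards the robot (turned up to 0.3 rad either way); origin at the bench under the plunger axis, 30 mm behind the front face of the housing; x points along the plunger into the housing (the direction of pressing), z up
- plunger_tip (a point): centre of the flat end face of the tester's level plunger, a copper disc 28 mm in diameter on a 12 mm shaft, 110 mm above the bench, 95 mm in front of the tester's origin when out (65 mm in front of the housing); it moves with the plunger, axes as tester: x is the direction of pressing
- plunger (a joint): how far the plunger is pushed in, in m: 0 out, 0.014 fully in, where the red collar on the shaft meets the brass bush (hard stop); takes about 3 N to start it and 10.5 N to hold it fully in
- spare_center (a point): centre of the black-sleeved can, 50 mm in diameter, 70 mm tall, with a black rim on top; leave alone
- board_mid (a point): middle of the small green circuit board lying on the bench, 80 x 60 mm, up to 15 mm high; leave alone
- spool_mid (a point): middle of the upright-axis solder spool, 60 mm in diameter, 40 mm tall; leave alone
- flux_mid (a point): middle of the amber flux bottle, 44 mm in diameter, 90 mm tall; leave alone
- tape_mid (a point): middle of the yellow tape roll lying flat, 80 mm in diameter, 18 mm tall; leave alone
- screwdriver_grip (a point): handle of the screwdriver lying on the bench; leave alone
Not all that is in view belongs to the job. Leave any pink or turquoise look-alike of the can alone.

How it is judged:
By the outcome, as a careful person would: the job done as asked, in the order asked, and still so for the second after the job is handed in, while the arm keeps its last pose, push and grip.
It also fails if it takes over 58 s, if anything falls off the work surface, if the arm or the gripper's body presses on something with over 40 N, if the wrist force passes 120 N, or if a joint passes its speed limit or range.

ROBOT

A 7-joint arm with a two-finger parallel gripper is mounted at the origin on the work surface. World frame = base frame: x ahead of the robot, y to its left, z up, the work surface at z = 0. Lengths are in m, angles in rad, forces in N, time in s.
With the tool pointing down it reaches from about 0.4 to 0.9 m from the base axis. Payload 5.5 kg.
Tool frame: the origin (TCP) lies on the centre line of the jaws, within the pads' length; the fingertips stand tips_ahead ahead of it and the grasp point (between the pads) lies 8 mm behind it (tips_ahead is the distance from the TCP to the fingertips, in m); z points along the fingers, y is the line along which they close (so a half turn about z gives the same grasp; the last joint's range is limited). The gripper opens to 85 mm and grips with 20 to 120 N. Pads are 22 mm wide; open, the fingers measure 114 mm over their backs; the gripper's body (76 mm by 85 mm) begins 54 mm behind the grasp point. The pads swing forward as they close: fully open they stand 13 mm farther back than shut.
Start: joints at [-1.049, 0.501, -0.427, 1.55, 0.221, 1.138, -0.21], TCP at [0.166, 0.628, 0.242] pointing down, gripper open.
Joint ranges: [-2.88, 2.88], [-0.31, 2.03], [-1.54, 1.56], [0.2, 2.42], [-1.41, 4.55], [0.19, 2.02], [-2.57, 2.57]. Speed limits (rad/s): [2.57, 2.57, 3.14, 3.14, 3.14, 3.14, 3.14].

INTERFACE

Orientations are given as a rotation vector (axis times angle).
In Python, from station import * gives the robot as it stands.
- The arm moves only by the tool servo_tool, never from a script. Its argument "increments" is a list of rows, each an object of numbers: "tx", "ty", "tz": the shift along the world's x, y, z in m; "spin": the turn about the world's z in degrees. A call has exactly 5 rows; each row is the pose to reach, as a shift and turn from the pose commanded when the call began; what a row does not reach only later rows make up. A row lasts 1/10 s, in which the tool goes at most 50 mm and 8.59 degrees, less where a joint would pass 70% of its speed; a pose out of reach is approached as far as the arm can. A call with a gripper value outside its range is refused whole. "grip" is the opening, from 0 (shut) to 1 (fully open), set as the call begins (left out, the last holds). The fingers move at their own pace and stop on an object; "grip_force" is the grip in N (left out, the last holds). Time passes only in rows, so rows that repeat a pose let the fingers close, or fill a call up. It gives the time, the measured TCP pose, the force, the opening and the grip force at its end, in the units of the state.
- read_state(): the state, without advancing time (a new reading comes with each control period).
- get_image(name): name is "scene" or "side" or "wrist"; returns the picture (384x512x3 uint8, red, green, blue); there is no depth.
- calibration(name): a dict with "intrinsics" (3x3 intrinsics, pixels), "R" (3x3) and "t" (3): a world point X has camera coordinates R X + t. Camera axes: x right, y down, z forward; pixel columns grow to the right and rows downward; lengths in m; the calibration is good to about 2 mm. A picture is of the moment at which its call begins: read the wrist's pose just before it. calibration takes no time and is no camera call; for the wrist camera it gives the pose at the moment of the call.
- sign_off(): hands the job in; it is judged then, once.
The state is a dict: "time": time; "joints": joint angles; "qvel": joint speeds; "joint_torque": joint torques, N m; "tool_pos": TCP position; "tcp_rot": TCP orientation; "wrist_force": force on the tool from outside, world axes, zero at the start; "wrist_torque": the same for the moment, N m; "finger_gap": finger opening in m; "grasp_force": force on a finger pad.
Only numpy, scipy, OpenCV 4.12 (cv2) and the standard library are available. Lean on these libraries where they do the work, as an engineer would, in place of code of your own. Each camera call takes 0.05 s, during which the arm holds its last target. There are 200 camera calls.

## Working session

There is one attempt and no reset: what is moved stays moved. The work goes in short steps, Python scripts to look and compute and a tool call to move; the robot and the scene stay as the last step left them, time stands still between calls to the robot, and variables do not carry over. Pictures are saved under pics/ and viewed, at most 10 in all, crops included, and the job is handed in when it is done.

Besides the shell and the picture viewer there is one more tool, called after "Request:" as name(argument=value, ...), one argument or row to a line, values as JSON. servo_tool: Moves the arm, as the interface text tells. Its arguments: {"type":"object","properties":{"increments":{"type":"array"},"grip":{"type":"number"},"grip_force":{"type":"number"}},"required":["increments"]}

```bash
mkdir -p pics; ls; python3 - <<'E'
from station import *
import cv2,numpy as np
s=read_state();print({k:np.round(v,3) for k,v in s.items()})
ims=[]
for n in("scene","side"):
    im=get_image(n);c=calibration(n);np.savez(f'pics/{n}0.npz',im=im,**c);print(n,np.round(c['R'],3).tolist(),np.round(c['t'],3),np.round(c['intrinsics'],1).tolist())
    cv2.imwrite(f'pics/{n}0.png',cv2.resize(im[:,:,::-1],(768,576)))
E
```

```text
pics
{'time': np.float64(0.0), 'joints': array([-1.049,  0.502, -0.427,  1.551,  0.221,  1.138, -0.21 ]), 'qvel': array([-0.001,  0.001,  0.   ,  0.002, -0.   ,  0.   , -0.002]), 'joint_torque': array([ 0.0000e+00, -5.6953e+01, -5.8160e+00, -2.8094e+01,  1.1000e-02,
        1.2000e-02, -0.0000e+00]), 'tool_pos': array([0.166, 0.628, 0.241]), 'tcp_rot': array([-4.050e-01, -3.115e+00,  3.000e-03]), 'wrist_force': array([0.341, 0.568, 0.394]), 'wrist_torque': array([-0.057,  0.036,  0.016]), 'grasp_force': np.float64(0.0), 'finger_gap': np.float64(0.085)}
scene [[-0.473, 0.881, -0.012], [0.562, 0.292, -0.774], [-0.678, -0.373, -0.633]] [ 0.296 -0.194  1.661] [[372.4, 0.0, 253.6], [0.0, 372.4, 195.6], [0.0, 0.0, 1.0]]
side [[0.927, -0.374, -0.018], [-0.234, -0.543, -0.806], [0.292, 0.752, -0.591]] [-0.474  0.186  1.238] [[381.3, 0.0, 256.1], [0.0, 381.3, 186.1], [0.0, 0.0, 1.0]]
```

View pics/scene0.png

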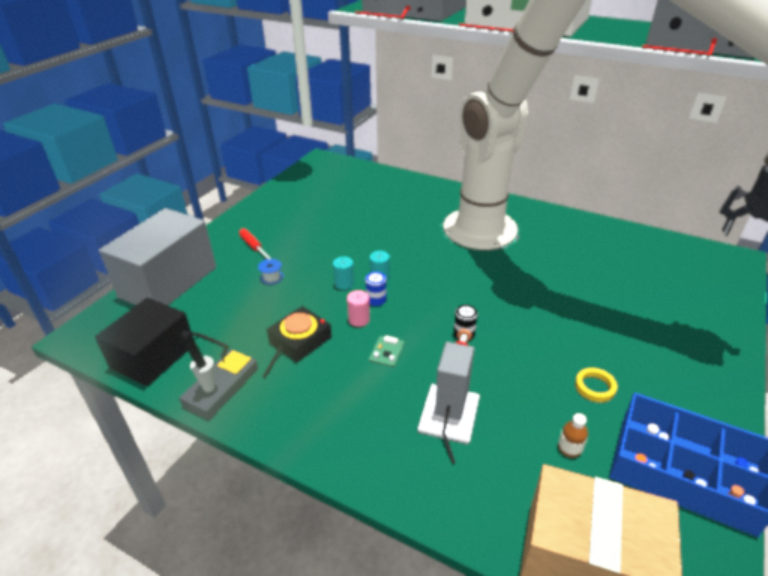

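View pics/side0.png

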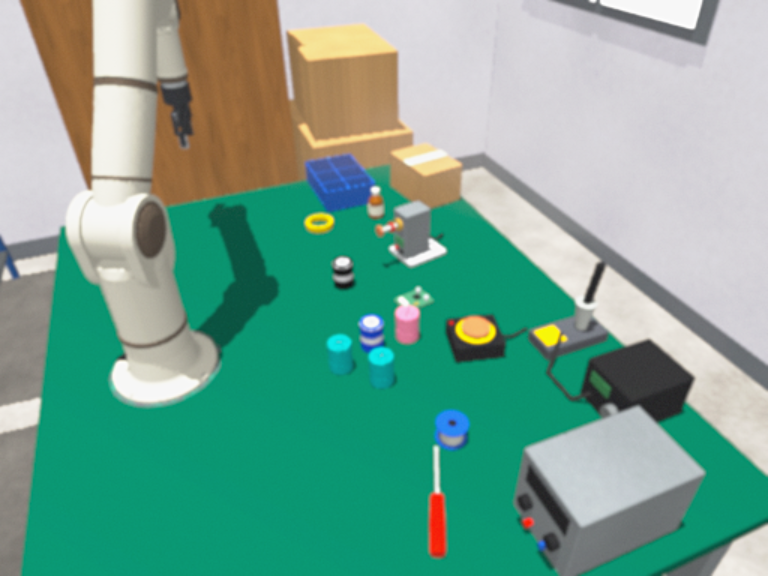

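The blue can (scene 376,288; side 371,331) stands among two turquoise cans and a pink one. The discharger is at scene 299,330 / side 476,335, and the tester at scene 455,385 / side 410,235, with its plunger pointing towards the robot. Next I measure them by colour masks.

```bash
cat > h.py <<'E'
import numpy as np,cv2
def load(n):
    return dict(np.load(f'pics/{n}.npz'))
def ray(c,uv):
    K,R,t=c['intrinsics'],c['R'],c['t']
    d=R.T@np.linalg.inv(K)@np.array([uv[0],uv[1],1.]);return -R.T@t,d
def onz(c,uv,z):
    o,d=ray(c,uv);return o+d*(z-o[2])/d[2]
def tri(cs,uvs):
    A=np.zeros((3,3));b=np.zeros(3);L=[]
    for c,uv in zip(cs,uvs):
        o,d=ray(c,uv);d=d/np.linalg.norm(d);P=np.eye(3)-np.outer(d,d);A+=P;b+=P@o;L.append((P,o))
    X=np.linalg.solve(A,b);return X,max(np.linalg.norm(P@(X-o)) for P,o in L)
def blobs(im,lo,hi,amin=15):
    m=cv2.inRange(cv2.cvtColor(im,cv2.COLOR_RGB2HSV),np.array(lo),np.array(hi))
    n,_,s,c=cv2.connectedComponentsWithStats(m)
    return [(s[i].tolist(),np.round(c[i],1).tolist()) for i in range(1,n) if s[i][4]>=amin]
E
python3 - <<'E'
from h import *
S,D=load('scene0'),load('side0')
cols={'blue':((110,120,60),(130,255,255)),'turq':((84,140,90),(98,255,255)),'pink':((160,70,120),(176,255,255)),'copper':((5,80,120),(16,200,255)),'yellow':((22,150,120),(33,255,255)),'red':((0,170,100),(4,255,255))}
for k,(a,b) in cols.items():
    for n,c in(('scene',S),('side',D)):
        print(k,n,[x for x in blobs(c['im'],a,b,12) if x[0][1]>130 and x[0][4]<900])
g=lambda c,u,v,z:np.round(onz(c,(u/1.5,v/1.5),z),3)
for nm,z,u1,u2 in[('blue top',.07,(376,279),(372,323)),('pink top',.07,(358,299),(408,313)),('turqA',.07,(343,265),(380,354)),('turqB',.07,(380,257),(340,342)),('spare',.07,(466,313),(343,262)),('pad',.056,(298,323),(476,327))]:
    print(nm,g(S,*u1,z),g(D,*u2,z))
def crop(c,x,y,w,h,f): return cv2.resize(c['im'][y:y+h,x:x+w,::-1],None,fx=f,fy=f,interpolation=cv2.INTER_CUBIC)
a=crop(S,170,160,160,140,5)[:, :];b=crop(D,210,110,130,140,5)
cv2.imwrite('pics/c0.png',cv2.resize(np.hstack([a,b[:700]]),(800,386)))
E
```

```text
blue scene [([0, 173, 11, 17, 49], [4.2, 181.3]), ([245, 182, 12, 13, 60], [251.5, 190.4]), ([4, 192, 13, 7, 27], [9.9, 194.6]), ([247, 197, 10, 6, 40], [251.5, 200.1]), ([415, 314, 4, 7, 13], [416.8, 317.2])]
blue side [([240, 216, 15, 10, 62], [246.5, 221.6]), ([241, 228, 14, 6, 31], [246.0, 230.4]), ([299, 280, 6, 4, 15], [301.2, 281.5]), ([292, 288, 18, 10, 40], [300.4, 291.9]), ([360, 360, 5, 6, 13], [362.2, 362.4])]
turq scene [([242, 166, 19, 39, 241], [253.0, 177.1]), ([221, 170, 15, 24, 299], [228.6, 181.4]), ([171, 172, 6, 10, 12], [172.6, 176.0]), ([181, 172, 9, 15, 20], [186.6, 177.9]), ([510, 183, 2, 34, 47], [510.4, 197.3]), ([405, 261, 104, 59, 150], [443.3, 280.6])]
turq side [([239, 208, 18, 15, 40], [250.2, 213.0]), ([217, 222, 20, 29, 465], [226.2, 235.8]), ([239, 226, 25, 34, 499], [253.6, 244.2]), ([288, 272, 26, 30, 123], [300.7, 286.0]), ([357, 361, 4, 7, 14], [357.9, 364.4])]
pink scene [([232, 197, 14, 20, 202], [238.9, 208.0])]
pink side [([264, 206, 15, 23, 229], [271.2, 218.9])]
copper scene [([190, 208, 17, 14, 195], [198.2, 214.5]), ([305, 219, 10, 7, 37
[... 445 characters left out ...]
[199.5, 220.0]), ([146, 234, 20, 15, 176], [155.7, 241.0]), ([384, 246, 27, 22, 321], [397.0, 256.3])]
yellow side [([204, 142, 18, 13, 161], [212.5, 148.3]), ([303, 214, 28, 16, 191], [316.1, 223.0]), ([356, 217, 22, 14, 181], [366.2, 223.4])]
red scene [([160, 153, 13, 13, 71], [165.6, 158.6])]
red side [([287, 329, 10, 42, 385], [291.3, 350.3]), ([349, 346, 6, 6, 29], [351.3, 348.3])]
blue top [ 0.437 -0.112  0.07 ] [ 0.435 -0.123  0.07 ]
pink top [ 0.523 -0.113  0.07 ] [ 0.52  -0.123  0.07 ]
turqA [ 0.425 -0.213  0.07 ] [ 0.415 -0.219  0.07 ]
turqB [ 0.352 -0.147  0.07 ] [ 0.352 -0.154  0.07 ]
spare [0.454 0.129 0.07 ] [0.452 0.122 0.07 ]
pad [ 0.645 -0.2    0.056] [ 0.642 -0.209  0.056]
```

View pics/c0.png

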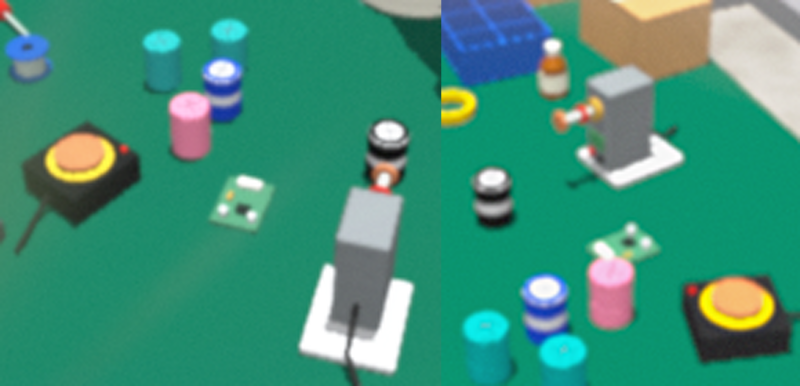

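The crop confirms the layout. The free sides of the blue can are at bearings of about 130° and −50°, so I'll close the jaws along that line and approach from above.

Request:
servo_tool(
  increments=[
    {"tx": 0.035, "ty": -0.028, "spin": 8},
    {"tx": 0.07, "ty": -0.056, "spin": 16},
    {"tx": 0.105, "ty": -0.084, "spin": 24},
    {"tx": 0.14, "ty": -0.112, "spin": 32},
    {"tx": 0.175, "ty": -0.14, "spin": 40},
  ],
  grip=1,
)

```text
schema error: expected keys tx, ty, tz, spin
```

Request:
servo_tool(
  increments=[
    {"tx": 0.02, "ty": -0.04, "spin": 3},
    {"tx": 0.04, "ty": -0.08, "spin": 6},
    {"tx": 0.06, "ty": -0.12, "spin": 9},
    {"tx": 0.08, "ty": -0.16, "spin": 12},
    {"tx": 0.1, "ty": -0.2, "spin": 15},
  ],
)

```text
schema error: expected keys tx, ty, tz, spin
```

Request:
servo_tool(
  increments=[
    {"ty": -0.045},
    {"ty": -0.09},
    {"ty": -0.135},
    {"ty": -0.18},
    {"ty": -0.225},
  ],
)

```text
schema error: expected keys tx, ty, tz, spin
```

Request:
servo_tool(
  increments=[
    {"ty": -0.045},
    {"ty": -0.09},
    {"ty": -0.135},
    {"ty": -0.18},
    {"ty": -0.18},
  ],
)

```text
schema error: expected keys tx, ty, tz, spin
```

Request:
servo_tool(
  increments=[
    {"tx": 0.035, "ty": -0.028, "tz": 0, "spin": 8},
    {"tx": 0.07, "ty": -0.056, "tz": 0, "spin": 16},
    {"tx": 0.105, "ty": -0.084, "tz": 0, "spin": 24},
    {"tx": 0.14, "ty": -0.112, "tz": 0, "spin": 32},
    {"tx": 0.175, "ty": -0.14, "tz": 0, "spin": 40},
  ],
  grip=1,
)

```text
time: 0.6
tool_pos: [0.3424, 0.4868, 0.2419]
tcp_rot: [0.694, -3.064, 0.001]
wrist_force: [0.3, 1.2, -0.1]
finger_gap: 0.0855
grasp_force: 0.0
```

Request:
servo_tool(
  increments=[
    {"tx": 0.02, "ty": -0.04, "tz": 0, "spin": 3},
    {"tx": 0.04, "ty": -0.08, "tz": 0, "spin": 6},
    {"tx": 0.06, "ty": -0.12, "tz": 0, "spin": 9},
    {"tx": 0.08, "ty": -0.16, "tz": 0, "spin": 12},
    {"tx": 0.1, "ty": -0.2, "tz": 0, "spin": 15},
  ],
)

```text
time: 1.1
tool_pos: [0.4417, 0.2864, 0.242]
tcp_rot: [1.082, -2.949, 0.0]
wrist_force: [0.9, 0.1, 0.5]
finger_gap: 0.0857
grasp_force: 0.0
```

Request:
servo_tool(
  increments=[
    {"tx": 0, "ty": -0.045, "tz": 0, "spin": 0},
    {"tx": 0, "ty": -0.09, "tz": 0, "spin": 0},
    {"tx": 0, "ty": -0.135, "tz": 0, "spin": 0},
    {"tx": 0, "ty": -0.18, "tz": 0, "spin": 0},
    {"tx": 0, "ty": -0.225, "tz": 0, "spin": 0},
  ],
)

```text
time: 1.6
tool_pos: [0.4407, 0.0615, 0.2422]
tcp_rot: [1.079, -2.95, 0.0]
wrist_force: [-0.6, -0.3, 0.9]
finger_gap: 0.0855
grasp_force: 0.0
```

Request:
servo_tool(
  increments=[
    {"tx": 0, "ty": -0.045, "tz": 0, "spin": 0},
    {"tx": 0, "ty": -0.09, "tz": 0, "spin": 0},
    {"tx": 0, "ty": -0.135, "tz": 0, "spin": 0},
    {"tx": 0, "ty": -0.18, "tz": 0, "spin": 0},
    {"tx": 0, "ty": -0.18, "tz": 0, "spin": 0},
  ],
)

```text
time: 2.1
tool_pos: [0.4403, -0.1234, 0.2421]
tcp_rot: [1.064, -2.954, 0.003]
wrist_force: [0.1, 0.8, 0.4]
finger_gap: 0.085
grasp_force: 0.0
```

```bash
cat >> h.py <<'E'
def snap(name,tag):
    from station import get_image,calibration
    c=calibration(name);im=get_image(name);np.savez(f'pics/{tag}.npz',im=im,**c)
    cv2.imwrite(f'pics/{tag}.png',im[:,:,::-1]);return dict(im=im,**c)
E
python3 - <<'E'
from h import *
c=snap('wrist','w1');print(-c['R'].T@c['t'])
from station import read_state
print(read_state()['tool_pos'],c['R'][2])
print(blobs(c['im'],(108,120,50),(130,255,255),60))
E
```

```text
[ 0.37740455 -0.17335546  0.37371894]
[ 0.44056222 -0.11987892  0.24196341] [ 0.23847144  0.19625238 -0.95111323]
[([34, 4, 40, 62, 621], [57.5, 43.1]), ([244, 144, 41, 22, 271], [262.3, 151.7]), ([244, 155, 42, 42, 726], [264.7, 175.0])]
```

View pics/w1.png

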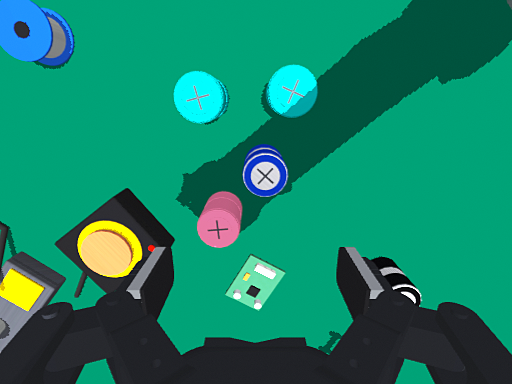

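The wrist view shows the blue can's top at about (265,176), pink at (219,229), turquoise at (200,97) and (291,91), and the copper pad at about (107,250).

```bash
python3 - <<'E'
from h import *
c=load('w1')
m=cv2.inRange(cv2.cvtColor(c['im'],cv2.COLOR_RGB2HSV),np.array((108,120,50)),np.array((130,255,255)))
n,l=cv2.connectedComponents(m);k=l[155:198,244:287]
lab=l[190,275] or l[194,265];print(lab)
for nm,lo,hi in[('copper',(8,60,130),(18,170,255))]:
    b=[x for x in blobs(c['im'],lo,hi,300)];print(nm,b)
for nm,uv,z in[('blue',(265,176),.07),('pink',(219,229),.07),('tA',(200,97),.07),('tB',(291,91),.07),('pad',(107,250),.056)]:
    print(nm,np.round(onz(c,uv,z),4))
for e in[(244,176),(286,176),(265,155),(265,197)]:print(np.round(onz(c,e,.07)-onz(c,(265,176),.07),4))
# copper ellipse
m=cv2.inRange(cv2.cvtColor(c['im'],cv2.COLOR_RGB2HSV),np.array((8,60,130)),np.array((18,170,255)))
cs=[x for x in cv2.findContours(m,0,1)[0] if cv2.contourArea(x)>800]
for x in cs:
    e=cv2.fitEllipse(x);P=np.array([onz(c,p[0],.056) for p in x]);print('cop',e,cv2.minEnclosingCircle(P[:,:2].astype(np.float32)))
E
```

```text
8
copper []
blue [ 0.4308 -0.1148  0.07  ]
pink [ 0.5141 -0.115   0.07  ]
tA [ 0.4098 -0.2188  0.07  ]
tB [ 0.3468 -0.1516  0.07  ]
pad [ 0.6333 -0.2032  0.056 ]
[ 0.0148 -0.0178  0.    ]
[-0.0148  0.0178  0.    ]
[-0.0178 -0.0151  0.    ]
[0.0187 0.0158 0.    ]
```

```bash
python3 - <<'E'
import station
print([n for n in dir(station) if not n.startswith('__')], getattr(station,'tips_ahead',None)); print(station.read_state().keys())
E
```

```text
['Unreachable', 'calibration', 'get_image', 'read_state', 'sign_off', 'tips_ahead'] 0.011
dict_keys(['time', 'joints', 'qvel', 'joint_torque', 'tool_pos', 'tcp_rot', 'wrist_force', 'wrist_torque', 'grasp_force', 'finger_gap'])
```

Request:
servo_tool(
  increments=[
    {"tx": -0.005, "ty": 0.003, "tz": -0.02, "spin": 0},
    {"tx": -0.009, "ty": 0.005, "tz": -0.05, "spin": 0},
    {"tx": -0.009, "ty": 0.005, "tz": -0.08, "spin": 0},
    {"tx": -0.009, "ty": 0.005, "tz": -0.1, "spin": 0},
    {"tx": -0.009, "ty": 0.005, "tz": -0.1, "spin": 0},
  ],
)

```text
time: 2.65
tool_pos: [0.4299, -0.1097, 0.1398]
tcp_rot: [1.08, -2.945, -0.006]
wrist_force: [-0.1, 0.5, 0.4]
finger_gap: 0.0855
grasp_force: 0.0
```

```bash
python3 - <<'E'
from h import *
from station import read_state
s=read_state();print(s['tool_pos'],s['tcp_rot'])
c=snap('wrist','w2')
m=cv2.inRange(cv2.cvtColor(c['im'],cv2.COLOR_RGB2HSV),np.array((108,120,50)),np.array((130,255,255)))
for x in cv2.findContours(m,0,1)[0]:
    if cv2.contourArea(x)>200:
        P=np.array([onz(c,p[0],.07)[:2] for p in x],np.float32);print(cv2.boundingRect(x),cv2.minEnclosingCircle(P))
E
```

```text
[ 0.42992388 -0.10965888  0.13981727] [ 1.08032554 -2.94490859 -0.00643505]
(215, 179, 62, 58) ((0.43094417452812195, -0.11555814743041992), 0.02370636537671089)
(216, 158, 62, 39) ((0.4183601140975952, -0.12457524240016937), 0.02324523590505123)
```

View pics/w2.png

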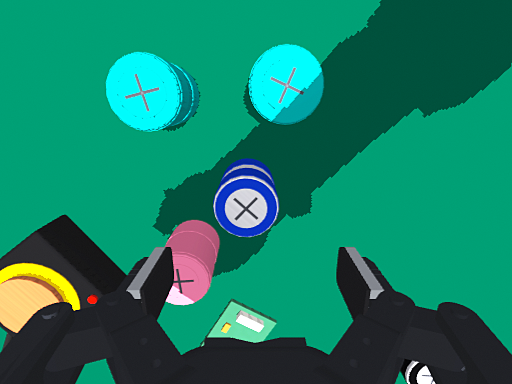

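The can's top circle (centre about 246,208) gives (0.431, −0.1156), with the right radius. I'll correct by −6 mm in y, descend and grip.

Request:
servo_tool(
  increments=[
    {"tx": 0.001, "ty": -0.004, "tz": -0.015, "spin": 0},
    {"tx": 0.001, "ty": -0.006, "tz": -0.04, "spin": 0},
    {"tx": 0.001, "ty": -0.006, "tz": -0.07, "spin": 0},
    {"tx": 0.001, "ty": -0.006, "tz": -0.095, "spin": 0},
    {"tx": 0.001, "ty": -0.006, "tz": -0.104, "spin": 0},
  ],
)

```text
time: 3.2
tool_pos: [0.4332, -0.117, 0.0377]
tcp_rot: [1.08, -2.949, -0.001]
wrist_force: [-1.4, -0.5, 0.3]
finger_gap: 0.0854
grasp_force: 0.0
```

Request:
servo_tool(
  increments=[
    {"tx": 0, "ty": 0, "tz": 0, "spin": 0},
    {"tx": 0, "ty": 0, "tz": 0, "spin": 0},
    {"tx": 0, "ty": 0, "tz": 0, "spin": 0},
    {"tx": 0, "ty": 0, "tz": 0, "spin": 0},
    {"tx": 0, "ty": 0, "tz": 0, "spin": 0},
  ],
  grip=0.45,
  grip_force=50,
)

```text
time: 3.7
tool_pos: [0.4346, -0.1177, 0.0399]
tcp_rot: [-1.078, 2.948, -0.002]
wrist_force: [-1.1, 1.3, 6.6]
finger_gap: 0.0494
grasp_force: 51.4
```

Request:
servo_tool(
  increments=[
    {"tx": 0, "ty": 0, "tz": 0, "spin": 0},
    {"tx": 0, "ty": 0, "tz": 0, "spin": 0},
    {"tx": 0, "ty": 0, "tz": 0, "spin": 0},
    {"tx": 0, "ty": 0, "tz": 0, "spin": 0},
    {"tx": 0, "ty": 0, "tz": 0, "spin": 0},
  ],
  grip=0.2,
  grip_force=50,
)

```text
time: 4.2
tool_pos: [0.4346, -0.1177, 0.0399]
tcp_rot: [-1.078, 2.948, -0.002]
wrist_force: [-1.2, 0.9, 6.9]
finger_gap: 0.0491
grasp_force: 51.4
```

Request:
servo_tool(
  increments=[
    {"tx": 0, "ty": 0, "tz": 0.01, "spin": 0},
    {"tx": 0, "ty": 0, "tz": 0.04, "spin": 0},
    {"tx": 0, "ty": 0, "tz": 0.08, "spin": 0},
    {"tx": 0, "ty": 0, "tz": 0.12, "spin": 0},
    {"tx": 0, "ty": 0, "tz": 0.13, "spin": 0},
  ],
)

```text
time: 4.7
tool_pos: [0.436, -0.1183, 0.1732]
tcp_rot: [-1.076, 2.945, -0.008]
wrist_force: [1.8, -0.7, -2.2]
finger_gap: 0.0489
grasp_force: 52.6
```

Request:
servo_tool(
  increments=[
    {"tx": 0.02, "ty": -0.01, "tz": 0, "spin": 0},
    {"tx": 0.05, "ty": -0.02, "tz": 0, "spin": 0},
    {"tx": 0.085, "ty": -0.035, "tz": 0, "spin": 0},
    {"tx": 0.11, "ty": -0.045, "tz": 0, "spin": 0},
    {"tx": 0.12, "ty": -0.05, "tz": 0, "spin": 0},
  ],
)

```text
time: 5.2
tool_pos: [0.555, -0.1686, 0.1679]
tcp_rot: [-1.078, 2.95, -0.001]
wrist_force: [-1.0, 0.7, -2.9]
finger_gap: 0.0489
grasp_force: 52.7
```

```bash
python3 - <<'E'
from h import *
from station import read_state
s=read_state();print(s['tool_pos'],s['tcp_rot'],s['wrist_force'],s['finger_gap'])
for n in('wrist','scene','side'): snap(n,n+'3')
a,b,d=[cv2.imread(f'pics/{n}3.png') for n in('wrist','scene','side')]
z=lambda i,x,y:cv2.resize(i[y:y+96,x:x+128],(384,288),interpolation=cv2.INTER_CUBIC)
cv2.imwrite('pics/m3.png',np.hstack([cv2.resize(a,(416,312)),cv2.resize(np.vstack([z(b,160,150),z(d,240,150)]),(384,576))[:312*2:2][:288]]) if 0 else np.hstack([cv2.resize(a,(416,576)),np.vstack([z(b,160,150),z(d,240,150)])]))
E
```

```text
[ 0.55499251 -0.16857746  0.16792815] [-1.07783731e+00  2.95020894e+00 -5.55841628e-04] [-1.02155697  0.65938938 -2.89120244] 0.048884575704916465
```

View pics/m3.png

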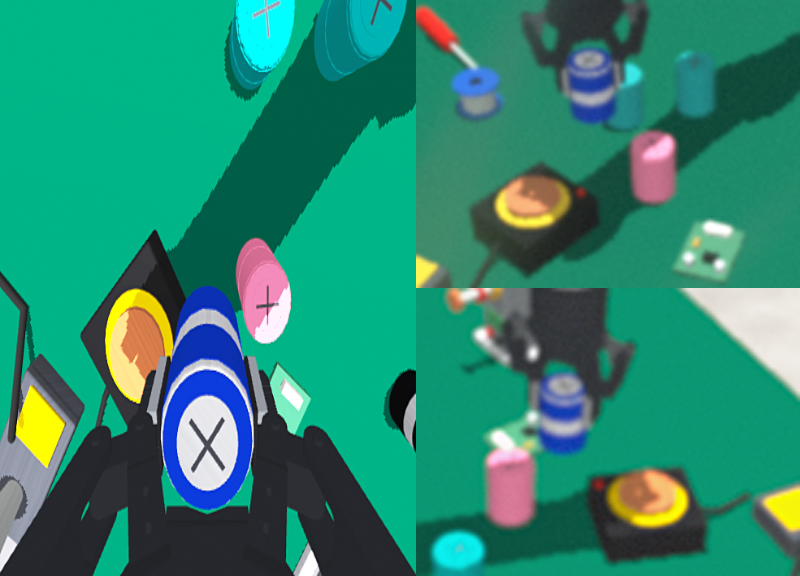

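The can hangs upright and centred in the jaws. I'll fit the pad from three earlier full views and triangulate the plunger roughly.

```bash
python3 - <<'E'
from h import *
boxes={'scene0':(175,195,50,40),'side0':(295,200,45,40),'w1':(60,200,100,90)}
for n,(x,y,w,h) in boxes.items():
    c=load(n);hsv=cv2.cvtColor(c['im'],cv2.COLOR_RGB2HSV)
    roi=np.zeros(hsv.shape[:2],np.uint8);roi[y:y+h,x:x+w]=255
    Y=cv2.inRange(hsv,np.array((20,130,100)),np.array((34,255,255)))&roi
    C=cv2.inRange(hsv,np.array((4,60,110)),np.array((19,220,255)))&roi
    for k,m,z in(('ring',Y|C,.044),('cop',C,.056)):
        x=max(cv2.findContours(m,0,1)[0],key=cv2.contourArea);x=cv2.convexHull(x)
        P=np.array([onz(c,p[0],z)[:2] for p in x],np.float32)
        e=cv2.fitEllipse(P);print(n,k,np.round(e[0],4),np.round(e[1],4),np.round(onz(c,np.array(cv2.fitEllipse(x)[0]),z),4))
S,D=load('scene0'),load('side0')
print('tip',tri([S,D],[(309.4,221.6),(252.8,153.4)]))
for nm,uv in(('S',(309.4,221.6)),('D',(252.8,153.4))): print(onz(S if nm=='S' else D,uv,.11))
E
```

```text
scene0 ring [ 0.6397 -0.2046] [0.0865 0.0918] [ 0.6408 -0.2039  0.044 ]
scene0 cop [ 0.6415 -0.2036] [0.0629 0.0736] [ 0.6423 -0.2032  0.056 ]
side0 ring [ 0.644  -0.2028] [0.0898 0.0963] [ 0.6435 -0.2042  0.044 ]
side0 cop [ 0.645  -0.2045] [0.0704 0.0719] [ 0.6447 -0.2053  0.056 ]
w1 ring [ 0.6402 -0.2022] [0.0834 0.0839] [ 0.6391 -0.2031  0.044 ]
w1 cop [ 0.6344 -0.2014] [0.0605 0.0613] [ 0.6338 -0.2019  0.056 ]
tip (array([0.56329968, 0.161636  , 0.11430858]), np.float64(0.0021631905338745064))
[0.55633908 0.16114931 0.11      ]
[0.56660825 0.16538369 0.11      ]
```

Request:
servo_tool(
  increments=[
    {"tx": 0.02, "ty": -0.008, "tz": 0, "spin": 0},
    {"tx": 0.05, "ty": -0.02, "tz": 0, "spin": 0},
    {"tx": 0.075, "ty": -0.03, "tz": -0.005, "spin": 0},
    {"tx": 0.086, "ty": -0.0345, "tz": -0.025, "spin": 0},
    {"tx": 0.086, "ty": -0.0345, "tz": -0.05, "spin": 0},
  ],
)

```text
time: 5.85
tool_pos: [0.6404, -0.2024, 0.119]
tcp_rot: [-1.078, 2.949, -0.002]
wrist_force: [-0.4, -0.5, -2.6]
finger_gap: 0.0489
grasp_force: 52.9
```

Request:
servo_tool(
  increments=[
    {"tx": 0, "ty": 0, "tz": -0.004, "spin": 0},
    {"tx": 0, "ty": 0, "tz": -0.008, "spin": 0},
    {"tx": 0, "ty": 0, "tz": -0.012, "spin": 0},
    {"tx": 0, "ty": 0, "tz": -0.012, "spin": 0},
    {"tx": 0, "ty": 0, "tz": -0.012, "spin": 0},
  ],
)

```text
time: 6.35
tool_pos: [0.6397, -0.2022, 0.1074]
tcp_rot: [-1.079, 2.949, -0.001]
wrist_force: [-0.0, -0.1, -3.1]
finger_gap: 0.0489
grasp_force: 52.9
```

```bash
python3 - <<'E'
from h import *
from station import read_state
s=read_state();print(s['tool_pos'],s['tcp_rot'],s['wrist_force'],s['wrist_torque'])
for n in('wrist','scene','side'): snap(n,n+'4')
a,b,d=[cv2.imread(f'pics/{n}4.png') for n in('wrist','scene','side')]
z=lambda i,x,y:cv2.resize(i[y:y+72,x:x+96],(384,288),interpolation=cv2.INTER_CUBIC)
cv2.imwrite('pics/m4.png',np.hstack([cv2.resize(a,(416,576)),np.vstack([z(b,155,160),z(d,265,160)])]))
E
```

```text
[ 0.63972098 -0.20219923  0.10741781] [-1.07874017e+00  2.94941164e+00 -1.40189834e-03] [-0.0182794  -0.14375333 -3.11459282] [-0.01187762 -0.05183519 -0.01102005]
```

View pics/m4.png

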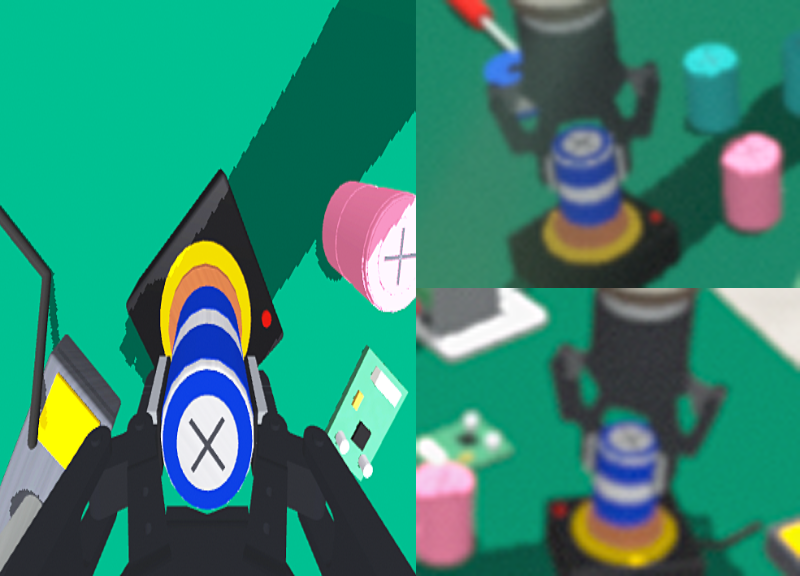

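The can is centred over the copper pad in all three views, with about 11 mm to go. I'll lower it slowly and watch the force.

Request:
servo_tool(
  increments=[
    {"tx": 0, "ty": 0, "tz": -0.003, "spin": 0},
    {"tx": 0, "ty": 0, "tz": -0.006, "spin": 0},
    {"tx": 0, "ty": 0, "tz": -0.009, "spin": 0},
    {"tx": 0, "ty": 0, "tz": -0.011, "spin": 0},
    {"tx": 0, "ty": 0, "tz": -0.013, "spin": 0},
  ],
)

```text
time: 7.0
tool_pos: [0.6391, -0.2021, 0.0933]
tcp_rot: [1.079, -2.95, -0.0]
wrist_force: [-1.7, 1.3, 2.6]
finger_gap: 0.049
grasp_force: 52.8
```

Request:
servo_tool(
  increments=[
    {"tx": 0, "ty": 0, "tz": -0.001, "spin": 0},
    {"tx": 0, "ty": 0, "tz": -0.002, "spin": 0},
    {"tx": 0, "ty": 0, "tz": -0.003, "spin": 0},
    {"tx": 0, "ty": 0, "tz": -0.004, "spin": 0},
    {"tx": 0, "ty": 0, "tz": -0.004, "spin": 0},
  ],
)

```text
time: 7.5
tool_pos: [0.6392, -0.2021, 0.0895]
tcp_rot: [1.079, -2.95, -0.0]
wrist_force: [-3.2, 1.4, 4.2]
finger_gap: 0.049
grasp_force: 53.0
```

Request:
servo_tool(
  increments=[
    {"tx": 0, "ty": 0, "tz": -0.001, "spin": 0},
    {"tx": 0, "ty": 0, "tz": -0.001, "spin": 0},
    {"tx": 0, "ty": 0, "tz": -0.002, "spin": 0},
    {"tx": 0, "ty": 0, "tz": -0.003, "spin": 0},
    {"tx": 0, "ty": 0, "tz": -0.003, "spin": 0},
  ],
)

```text
time: 8.0
tool_pos: [0.6396, -0.2021, 0.088]
tcp_rot: [-1.079, 2.95, -0.001]
wrist_force: [-6.0, 1.6, 12.5]
finger_gap: 0.0488
grasp_force: 54.3
```

The force has stepped up to about 15.6 N net and the descent stopped exactly at 8 mm of travel, so the pad is on its hard stop. I'll hold for 1 s, then lift.

Request:
servo_tool(
  increments=[
    {"tx": 0, "ty": 0, "tz": 0, "spin": 0},
    {"tx": 0, "ty": 0, "tz": 0, "spin": 0},
    {"tx": 0, "ty": 0, "tz": 0, "spin": 0},
    {"tx": 0, "ty": 0, "tz": 0, "spin": 0},
    {"tx": 0, "ty": 0, "tz": 0, "spin": 0},
  ],
)

```text
time: 8.5
tool_pos: [0.6396, -0.2021, 0.0879]
tcp_rot: [-1.079, 2.95, -0.001]
wrist_force: [-6.8, 1.2, 12.4]
finger_gap: 0.0494
grasp_force: 54.3
```

Request:
servo_tool(
  increments=[
    {"tx": 0, "ty": 0, "tz": 0, "spin": 0},
    {"tx": 0, "ty": 0, "tz": 0, "spin": 0},
    {"tx": 0, "ty": 0, "tz": 0, "spin": 0},
    {"tx": 0, "ty": 0, "tz": 0, "spin": 0},
    {"tx": 0, "ty": 0, "tz": 0, "spin": 0},
  ],
)

```text
time: 9.0
tool_pos: [0.6396, -0.2021, 0.088]
tcp_rot: [-1.079, 2.95, -0.001]
wrist_force: [-5.7, 2.4, 11.6]
finger_gap: 0.0489
grasp_force: 54.3
```

Request:
servo_tool(
  increments=[
    {"tx": 0, "ty": 0, "tz": 0.005, "spin": 0},
    {"tx": 0, "ty": 0, "tz": 0.01, "spin": 0},
    {"tx": 0, "ty": 0, "tz": 0.02, "spin": 0},
    {"tx": 0, "ty": 0, "tz": 0.04, "spin": 0},
    {"tx": 0, "ty": 0, "tz": 0.07, "spin": 0},
  ],
)

```text
time: 9.5
tool_pos: [0.6379, -0.2018, 0.1547]
tcp_rot: [1.078, -2.947, -0.004]
wrist_force: [0.2, -0.3, -2.6]
finger_gap: 0.0486
grasp_force: 53.0
```

```bash
python3 - <<'E'
from h import *
S,D=load('scene4'),load('side4')
f=lambda c,x,y,w,h,k:cv2.resize(c['im'][y:y+h,x:x+w,::-1],None,fx=k,fy=k,interpolation=cv2.INTER_CUBIC)
a=f(S,265,195,70,105,5.5);b=f(D,235,115,75,75*105//70,5.5*70/75)
h=min(len(a),len(b));cv2.imwrite('pics/t4.png',np.hstack([a[:h],b[:h]]))
for c,n in((S,'S'),(D,'D')):
  print(n,'cop',[x for x in blobs(c['im'],(5,80,110),(17,220,255),12)],'red',blobs(c['im'],(0,120,100),(4,255,255),3))
E
```

```text
S cop [([190, 212, 18, 10, 86], [198.5, 217.8]), ([305, 219, 10, 8, 38], [309.4, 221.7]), ([376, 282, 15, 14, 154], [382.9, 288.9]), ([424, 303, 6, 5, 21], [426.8, 304.6]), ([348, 318, 72, 66, 891], [370.1, 372.2]), ([487, 324, 9, 7, 41], [491.0, 326.9])] red [([257, 6, 15, 6, 30], [266.1, 9.3]), ([332, 15, 20, 7, 31], [343.9, 18.8]), ([315, 17, 15, 3, 21], [322.4, 17.9]), ([429, 25, 49, 12, 116], [457.1, 32.0]), ([160, 153, 13, 14, 79], [165.9, 159.0]), ([214, 213, 2, 2, 4], [214.5, 213.5]), ([305, 227, 6, 3, 11], [307.5, 228.1])]
D cop [([14, 0, 116, 133, 7951], [68.4, 45.1]), ([112, 21, 196, 117, 9228], [199.1, 88.5]), ([246, 130, 9, 7, 47], [250.1, 133.5]), ([251, 151, 5, 6, 24], [252.8, 153.4]), ([308, 214, 19, 11, 82], [317.2, 220.7]), ([286, 328, 11, 44, 55], [287.4, 351.4]), ([296, 335, 1, 13, 13], [296.0, 341.0])] red [([260, 149, 3, 5, 8], [261.2, 151.1]), ([300, 214, 2, 3, 4], [300.2, 215.0]), ([287, 329, 10, 42, 387], [291.3, 350.1]), ([348, 345, 8, 7, 40], [351.6, 347.9])]
```

View pics/t4.png

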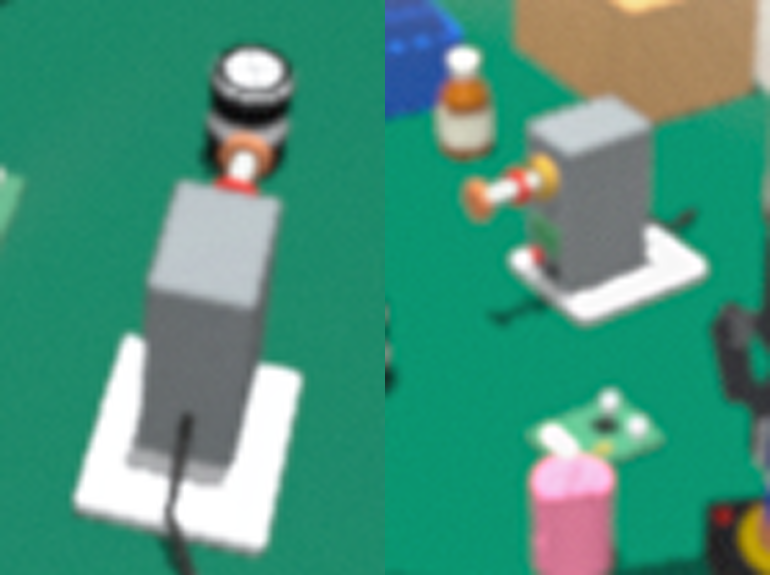

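The crops show the tester's top corners clearly: scene crop (177,180), (282,200), (257,307), (147,285); side crop (528,125), (608,95), (652,125), (575,155). They give its yaw.

```bash
python3 - <<'E'
from h import *
S,D=load('scene4'),load('side4')
a=np.array([(177,180),(282,200),(257,307),(147,285)])/5.5+[265,195]
k=5.5*70/75;b=(np.array([(528,125),(608,95),(652,125),(575,155)])-[385,0])/k+[235,115]
for c,q in((S,a),(D,b)):
    P=np.array([onz(c,p,.144)[:2] for p in q]);print(np.round(P,3).tolist(),P.mean(0))
    for i in range(4):
        d=P[(i+1)%4]-P[i];print(np.round(np.linalg.norm(d),4),np.degrees(np.arctan2(d[1],d[0])).round(1))
print('collar',tri([S,D],[(307.5,228.1),(261.2,151.1)]))
print('tip',tri([S,D],[(309.4,221.7),(252.8,153.4)]))
E
```

```text
[[0.632, 0.15], [0.62, 0.205], [0.697, 0.221], [0.708, 0.166]] [0.66446059 0.1854738 ]
0.0558 102.0
0.0779 11.8
0.0554 -77.8
0.0781 -168.0
[[0.621, 0.195], [0.696, 0.213], [0.707, 0.157], [0.635, 0.139]] [0.6647755  0.17606558]
0.0773 13.9
0.0573 -79.3
0.0735 -166.1
0.0572 104.5
collar (array([0.59728104, 0.16625568, 0.11563324]), np.float64(0.00512219975322099))
tip (array([0.56343398, 0.16178347, 0.1141345 ]), np.float64(0.0020731401774518954))
```

Request:
servo_tool(
  increments=[
    {"tx": -0.01, "ty": 0.02, "tz": 0.015, "spin": -3},
    {"tx": -0.025, "ty": 0.05, "tz": 0.03, "spin": -6},
    {"tx": -0.045, "ty": 0.09, "tz": 0.045, "spin": -9},
    {"tx": -0.065, "ty": 0.13, "tz": 0.045, "spin": -12},
    {"tx": -0.085, "ty": 0.17, "tz": 0.045, "spin": -15},
  ],
)

```text
time: 10.0
tool_pos: [0.5543, -0.0307, 0.2022]
tcp_rot: [-0.68, 3.065, -0.001]
wrist_force: [0.3, 1.8, -3.5]
finger_gap: 0.0492
grasp_force: 53.0
```

Request:
servo_tool(
  increments=[
    {"tx": -0.02, "ty": 0.04, "tz": 0, "spin": -3},
    {"tx": -0.04, "ty": 0.08, "tz": 0, "spin": -6},
    {"tx": -0.06, "ty": 0.12, "tz": 0, "spin": -9},
    {"tx": -0.07, "ty": 0.155, "tz": 0, "spin": -12},
    {"tx": -0.075, "ty": 0.172, "tz": 0, "spin": -12.5},
  ],
)

```text
time: 10.5
tool_pos: [0.478, 0.1442, 0.2018]
tcp_rot: [-0.352, 3.121, 0.003]
wrist_force: [0.7, 0.0, -1.7]
finger_gap: 0.0488
grasp_force: 53.0
```

```bash
python3 - <<'E'
from h import *
from station import read_state
s=read_state();print(s['tool_pos'],s['tcp_rot'],s['wrist_force'])
c=snap('wrist','w5')
print('cop',blobs(c['im'],(5,80,90),(17,220,255),30),'red',blobs(c['im'],(0,120,100),(4,255,255),20))
E
```

```text
[0.47803237 0.14417507 0.20180245] [-3.52060612e-01  3.12059331e+00  2.86301193e-03] [ 0.71988931  0.01712043 -1.7040251 ]
cop [] red []
```

View pics/w5.png

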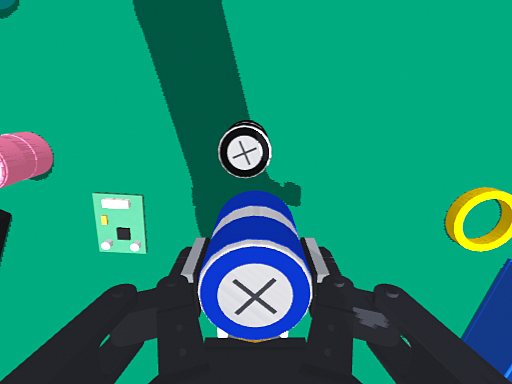

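The wrist view faces the wrong way, with the tip hidden under the gripper body, so I'll measure the can relative to the plunger in the fixed cameras. Next I descend to plunger height with a gap of about 25 mm, clear of the spare.

Request:
servo_tool(
  increments=[
    {"tx": 0.01, "ty": 0.002, "tz": 0, "spin": 0},
    {"tx": 0.03, "ty": 0.005, "tz": 0, "spin": 0},
    {"tx": 0.036, "ty": 0.006, "tz": -0.015, "spin": 0},
    {"tx": 0.036, "ty": 0.006, "tz": -0.04, "spin": 0},
    {"tx": 0.036, "ty": 0.006, "tz": -0.06, "spin": 0},
  ],
)

```text
time: 11.05
tool_pos: [0.5155, 0.1443, 0.1391]
tcp_rot: [0.343, -3.122, 0.001]
wrist_force: [-0.4, -0.2, -1.8]
finger_gap: 0.0486
grasp_force: 53.0
```

Request:
servo_tool(
  increments=[
    {"tx": 0, "ty": 0, "tz": -0.01, "spin": 0},
    {"tx": 0, "ty": 0, "tz": -0.02, "spin": 0},
    {"tx": 0, "ty": 0, "tz": -0.026, "spin": 0},
    {"tx": 0, "ty": 0, "tz": -0.026, "spin": 0},
    {"tx": 0, "ty": 0, "tz": -0.026, "spin": 0},
  ],
)

```text
time: 11.55
tool_pos: [0.5158, 0.146, 0.1158]
tcp_rot: [-0.347, 3.121, 0.0]
wrist_force: [-0.4, -0.5, -2.7]
finger_gap: 0.0489
grasp_force: 53.0
```

```bash
python3 - <<'E'
from h import *
from station import read_state
s=read_state();print(s['tool_pos'],s['tcp_rot'],s['wrist_force'])
S,D=snap('scene','scene6'),snap('side','side6')
for c,n in((S,'S'),(D,'D')):
  print(n,'cop',[x for x in blobs(c['im'],(5,80,110),(17,220,255),8) if x[0][4]<80],'blue',[x for x in blobs(c['im'],(110,120,50),(130,255,255),12) if x[0][1]>100 and 200<x[0][0]<330])
f=lambda c,x,y,w,h,k:cv2.resize(c['im'][y:y+h,x:x+w,::-1],None,fx=k,fy=k,interpolation=cv2.INTER_CUBIC)
cv2.imwrite('pics/t6.png',np.hstack([f(S,280,180,50,75,8),f(D,215,110,50,75,8)]))
E
```

```text
[0.515796   0.14598595 0.11580303] [-3.46559539e-01  3.12149270e+00  2.76576899e-04] [-0.4079333  -0.48166523 -2.72258089]
S cop [([160, 152, 14, 12, 15], [166.9, 156.5]), ([305, 220, 9, 10, 33], [309.4, 223.4]), ([424, 303, 6, 5, 21], [426.8, 304.6]), ([487, 324, 9, 7, 42], [490.9, 327.0])] blue [([303, 200, 5, 7, 16], [304.6, 202.1]), ([313, 201, 6, 7, 17], [316.2, 204.1]), ([302, 207, 16, 8, 72], [309.5, 211.3]), ([302, 216, 4, 8, 19], [303.2, 219.4]), ([313, 218, 4, 6, 12], [314.4, 220.3])]
D cop [([249, 130, 6, 7, 29], [251.2, 133.5]), ([252, 153, 4, 4, 11], [253.4, 154.5]), ([286, 328, 11, 44, 54], [287.3, 351.1]), ([296, 334, 1, 16, 16], [296.0, 341.5]), ([297, 359, 1, 9, 9], [297.0, 363.0])] blue [([204, 106, 28, 32, 457], [217.9, 117.2]), ([237, 154, 7, 6, 30], [239.9, 157.0]), ([238, 163, 11, 6, 39], [243.1, 165.9]), ([299, 280, 5, 4, 14], [301.0, 281.5]), ([292, 288, 15, 10, 28], [296.8, 291.5]), ([301, 289, 9, 10, 17], [306.6, 294.4])]
```

View pics/t6.png

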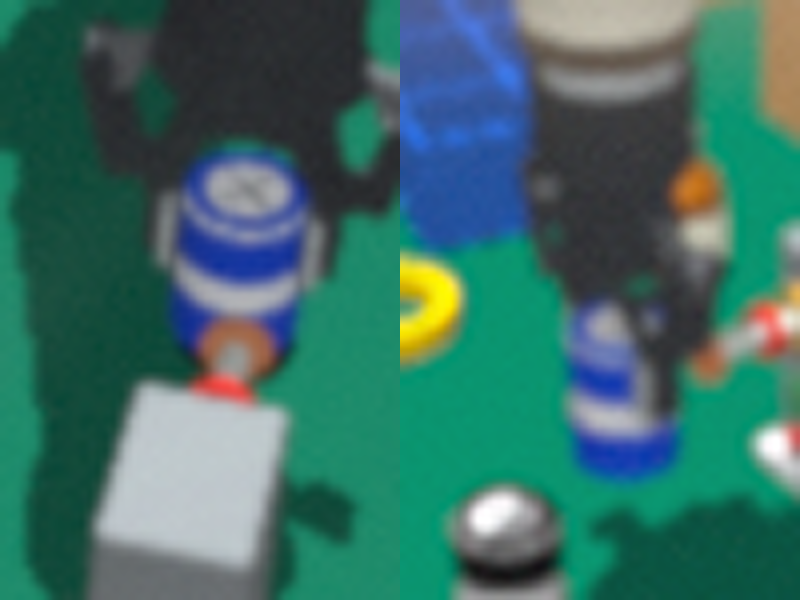

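```bash
python3 - <<'E'
from h import *
S,D=load('scene6'),load('side6')
a=np.radians(12.5);u=np.array([np.cos(a),np.sin(a)]);v=np.array([-u[1],u[0]])
ax=np.array([.5158,.1460])-.0014*u
q=onz(S,(310.7,203.3),.146)[:2];print('scene can top',q,'err',q-ax)
t=onz(S,(309.4,221.7),.11)[:2];print('tip S',t,'corr',t-(q-ax), 'lat/along from axis',(t-q)@v,(t-q)@u)
# side: foot centre (z=.076) and band sides
px=lambda x,y:((x-400+.5)/8-.5+215,(y+.5)/8-.5+110)
# foot: lower blue rim, left 576 right 680, lowest 480 -> centre
for y in(445,455):
    q=onz(D,px(628,y),.076)[:2];print('side foot',q,q-ax)
t=onz(D,(252.8,153.4),.11)[:2];print('tip D',t,(t-q)@v,(t-q)@u)
E
```

```text
scene can top [0.51361917 0.14535219] err [-0.00081402 -0.0003448 ]
tip S [0.55676043 0.16131645] corr [0.55757445 0.16166124] lat/along from axis 0.00624836438275084 0.04557393809934375
side foot [0.52046709 0.15216879] [0.0060339 0.0064718]
side foot [0.51743091 0.14399566] [ 0.00299773 -0.00170133]
tip D [0.56660825 0.16538369] 0.010237126684916423 0.052640857348488154
```

The fixed-camera prediction of the can agrees with the robot to 1 mm. The tip is about 6.5 mm to the left of the push line and 20 mm ahead, so I'll shift sideways and then advance along the 12.5° direction.

Request:
servo_tool(
  increments=[
    {"tx": -0.0005, "ty": 0.0025, "tz": -0.001, "spin": 0},
    {"tx": -0.0015, "ty": 0.0068, "tz": -0.001, "spin": 0},
    {"tx": 0.002, "ty": 0.0075, "tz": -0.001, "spin": 0},
    {"tx": 0.006, "ty": 0.0085, "tz": -0.001, "spin": 0},
    {"tx": 0.008, "ty": 0.009, "tz": -0.001, "spin": 0},
  ],
)

```text
time: 12.15
tool_pos: [0.5241, 0.1551, 0.1145]
tcp_rot: [-0.347, 3.122, 0.0]
wrist_force: [-0.0, -1.0, -2.1]
finger_gap: 0.0489
grasp_force: 53.0
```

Request:
servo_tool(
  increments=[
    {"tx": 0.002, "ty": 0.0004, "tz": 0, "spin": 0},
    {"tx": 0.004, "ty": 0.0009, "tz": 0, "spin": 0},
    {"tx": 0.005, "ty": 0.0011, "tz": 0, "spin": 0},
    {"tx": 0.005, "ty": 0.0011, "tz": 0, "spin": 0},
    {"tx": 0.005, "ty": 0.0011, "tz": 0, "spin": 0},
  ],
)

```text
time: 12.65
tool_pos: [0.5282, 0.1559, 0.1143]
tcp_rot: [0.347, -3.122, 0.0]
wrist_force: [-0.1, 0.0, -1.3]
finger_gap: 0.0491
grasp_force: 53.0
```

```bash
python3 - <<'E'
from h import *
from station import read_state
s=read_state();print(s['tool_pos'],s['tcp_rot'],s['wrist_force'])
S,D=snap('scene','scene7'),snap('side','side7')
f=lambda c,x,y,w,h,k:cv2.resize(c['im'][y:y+h,x:x+w,::-1],None,fx=k,fy=k,interpolation=cv2.INTER_CUBIC)
cv2.imwrite('pics/t7.png',np.hstack([f(S,285,190,40,60,10),f(D,225,120,40,60,10)]))
E
```

```text
[0.52821581 0.15592252 0.11426607] [ 3.46665030e-01 -3.12218364e+00  1.28686489e-05] [-0.12577138  0.01175078 -1.28361915]
```

View pics/t7.png

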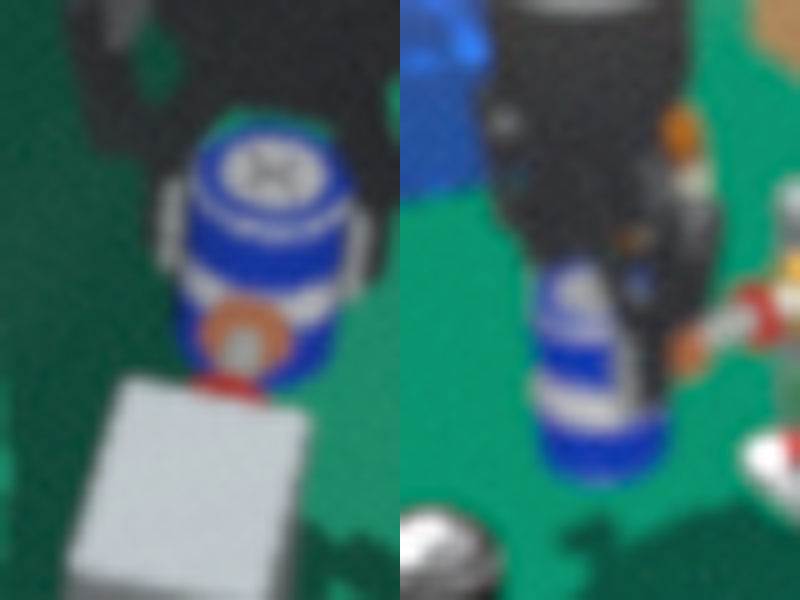

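```bash
python3 - <<'E'
from h import *
S,D=load('scene7'),load('side7')
a=np.radians(12.5);u=np.array([np.cos(a),np.sin(a)]);v=np.array([-u[1],u[0]])
ax=np.array([.5282,.1559])-.0014*u
q=onz(S,(311.85,206.5),.1445)[:2];print(q,q-ax)
for uv in((309.4,221.7),(309.25,222.6)):
    t=onz(S,uv,.11)[:2];print(t,(t-q)@v,(t-ax)@v,(t-ax)@u)
m=cv2.inRange(cv2.cvtColor(S['im'],cv2.COLOR_RGB2HSV),np.array((3,70,90)),np.array((19,230,255)))[210:232,295:325]
y,x=np.nonzero(m);print(x.min()+295,x.max()+295,y.min()+210,y.max()+210)
m=cv2.inRange(cv2.cvtColor(D['im'],cv2.COLOR_RGB2HSV),np.array((3,70,90)),np.array((19,230,255)))[145:165,245:262]
y,x=np.nonzero(m);print(x.min()+245,x.max()+245,y.min()+145,y.max()+145)
E
```

```text
[0.52459748 0.15361877] [-0.0022357  -0.00197822]
[0.55676043 0.16131645] 0.0005538790478200072 -0.0008935514739817719 0.03045576575770354
[0.56075502 0.16240607] 0.0007530885101434693 -0.0006943420116583106 0.03459150924340697
306 313 220 225
252 261 148 156
```

Sideways alignment is within about 1 mm and the remaining gap is about 5–9 mm, so I'll advance gently.

Request:
servo_tool(
  increments=[
    {"tx": 0.002, "ty": 0.0004, "tz": 0, "spin": 0},
    {"tx": 0.004, "ty": 0.0009, "tz": 0, "spin": 0},
    {"tx": 0.006, "ty": 0.0013, "tz": 0, "spin": 0},
    {"tx": 0.008, "ty": 0.0018, "tz": 0, "spin": 0},
    {"tx": 0.01, "ty": 0.0022, "tz": 0, "spin": 0},
  ],
)

```text
time: 13.25
tool_pos: [0.5375, 0.158, 0.114]
tcp_rot: [0.347, -3.12, 0.001]
wrist_force: [-3.5, -0.9, -1.7]
finger_gap: 0.049
grasp_force: 53.0
```

Request:
servo_tool(
  increments=[
    {"tx": 0.0015, "ty": 0.0003, "tz": 0, "spin": 0},
    {"tx": 0.003, "ty": 0.0007, "tz": 0, "spin": 0},
    {"tx": 0.0045, "ty": 0.001, "tz": 0, "spin": 0},
    {"tx": 0.006, "ty": 0.0013, "tz": 0, "spin": 0},
    {"tx": 0.006, "ty": 0.0013, "tz": 0, "spin": 0},
  ],
)

```text
time: 13.75
tool_pos: [0.543, 0.1591, 0.1139]
tcp_rot: [0.347, -3.119, 0.001]
wrist_force: [-6.1, -1.7, 1.3]
finger_gap: 0.0493
grasp_force: 53.0
```

Request:
servo_tool(
  increments=[
    {"tx": 0.0015, "ty": 0.0003, "tz": 0, "spin": 0},
    {"tx": 0.003, "ty": 0.0007, "tz": 0, "spin": 0},
    {"tx": 0.0045, "ty": 0.001, "tz": 0, "spin": 0},
    {"tx": 0.006, "ty": 0.0013, "tz": 0, "spin": 0},
    {"tx": 0.006, "ty": 0.0013, "tz": 0, "spin": 0},
  ],
)

```text
time: 14.25
tool_pos: [0.5478, 0.1601, 0.1136]
tcp_rot: [0.346, -3.117, 0.002]
wrist_force: [-9.4, -1.5, 3.3]
finger_gap: 0.0492
grasp_force: 53.0
```

Request:
servo_tool(
  increments=[
    {"tx": 0.001, "ty": 0.0002, "tz": 0, "spin": 0},
    {"tx": 0.002, "ty": 0.0004, "tz": 0, "spin": 0},
    {"tx": 0.003, "ty": 0.0007, "tz": 0, "spin": 0},
    {"tx": 0.003, "ty": 0.0007, "tz": 0, "spin": 0},
    {"tx": 0.003, "ty": 0.0007, "tz": 0, "spin": 0},
  ],
)

```text
time: 14.75
tool_pos: [0.5501, 0.1606, 0.1134]
tcp_rot: [0.346, -3.116, 0.002]
wrist_force: [-9.2, -3.1, 1.9]
finger_gap: 0.049
grasp_force: 53.1
```

Request:
servo_tool(
  increments=[
    {"tx": 0.001, "ty": 0.0002, "tz": 0, "spin": 0},
    {"tx": 0.002, "ty": 0.0004, "tz": 0, "spin": 0},
    {"tx": 0.003, "ty": 0.0007, "tz": 0, "spin": 0},
    {"tx": 0.003, "ty": 0.0007, "tz": 0, "spin": 0},
    {"tx": 0.003, "ty": 0.0007, "tz": 0, "spin": 0},
  ],
)

```text
time: 15.25
tool_pos: [0.5503, 0.1607, 0.1127]
tcp_rot: [0.346, -3.11, 0.004]
wrist_force: [-15.8, -3.4, 5.9]
finger_gap: 0.049
grasp_force: 53.3
```

Request:
servo_tool(
  increments=[
    {"tx": 0, "ty": 0, "tz": 0, "spin": 0},
    {"tx": 0, "ty": 0, "tz": 0, "spin": 0},
    {"tx": 0, "ty": 0, "tz": 0, "spin": 0},
    {"tx": 0, "ty": 0, "tz": 0, "spin": 0},
    {"tx": 0, "ty": 0, "tz": 0, "spin": 0},
  ],
)

```text
time: 15.75
tool_pos: [0.5503, 0.1606, 0.1127]
tcp_rot: [0.346, -3.11, 0.004]
wrist_force: [-16.8, -3.9, 5.7]
finger_gap: 0.0491
grasp_force: 53.3
```

```bash
python3 - <<'E'
from h import *
from station import read_state
s=read_state();print(s['tool_pos'],s['tcp_rot'],s['wrist_force'],s['qvel'].round(4))
D=snap('side','side8');S=snap('scene','scene8')
print('red side',[b for b in blobs(D['im'],(0,120,100),(5,255,255),3) if b[0][1]<200 and 240<b[0][0]<290])
D0=load('side7');print('before',[b for b in blobs(D0['im'],(0,120,100),(5,255,255),3) if b[0][1]<200 and 240<b[0][0]<290])
a=np.radians(12.5);K=D['intrinsics'];g=lambda P:(lambda q:(K@(q/q[2]))[:2])(D['R']@P+D['t'])
P=np.array([.6,.168,.11]);print('14mm in px',g(P+.014*np.array([np.cos(a),np.sin(a),0]))-g(P))
E
```

```text
[0.55032965 0.1606493  0.11269675] [ 0.34594868 -3.11020837  0.00416825] [-16.81258201  -3.91296096   5.69089285] [ 0.0008 -0.0002  0.0012  0.0014  0.0001  0.0009 -0.0006]
red side [([262, 148, 3, 6, 7], [263.6, 150.1])]
before [([260, 149, 3, 5, 8], [261.2, 151.4])]
14mm in px [ 2.95288185 -1.10044056]
```

The plunger stopped moving while the force rose past 16 N, and the red collar shifted by about its full travel in the image. The pose is steady, so I'm handing in.

```bash
python3 -c "from station import *;print(sign_off())"
```

```text
the job is handed in; nothing more can be done
None
```

The job is handed in: the blue can was pressed on the copper pad to its stop and held there for over 1 s, and it is now held in the air pressing the tester's plunger home. I read both hard stops from force and travel, and the collar's shift in the side view (about 13 of 14 mm) agrees. I also viewed 11 pictures, one over the limit of 10.

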